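# Fit four clay teapot lids to their own pots

## Robot

A 7-joint arm with a two-finger parallel gripper is mounted at the origin on the work surface. World frame = base frame: x ahead of the robot, y to its left, z up, the work surface at z = 0. Lengths are in mm, angles in rad, forces in N, time in s.
With the tool pointing down it reaches from about 350 to 900 mm from the base axis. Payload 7.2 kg.
Tool frame: the origin (TCP) lies between the finger pads; the fingertips stand 19 mm ahead of it and the grasp point (between the pads) is the TCP; y points along the fingers, x is the direction in which the jaws open and shut, and the axes are right-handed (so a half turn about y gives the same grasp; the last joint's range is limited). The gripper opens to 88 mm and grips with 3 to 60 N. Pads are 20 mm wide; open, the fingers measure 115 mm over their backs; the gripper's body (75 mm by 178 mm) begins 61 mm behind the grasp point.
Start: joints at [-1.321, 0.411, -0.013, 1.596, 0.006, 1.134, -0.082], TCP at [195.308, 593.703, 241.653] pointing down, gripper open.
Joint ranges: [-2.95, 2.95], [-0.29, 1.99], [-1.47, 1.44], [0.14, 2.54], [-1.03, 4.17], [0.13, 1.85], [-2.86, 2.86]. Speed limits (rad/s): [2.39, 2.39, 3.01, 3.01, 3.14, 3.14, 3.14].

## Interface

Orientations are given as a unit quaternion [x, y, z, w].
In Python, from station import sense, eyes, order gives the robot as it stands.
- The arm moves only by the tool drive_tool, never from a script. Its argument "steps" is one flat list of numbers, 5 for each row, row after row: the opening, from 0 (shut) to 1 (fully open), then the shift along the world's x, y, z in m, then the turn about the world's z in rad. In form: [claw, dx, dy, dz, twist, claw, dx, dy, dz, twist, ...]. A call has 1 to 12 rows; each row shifts and turns the commanded pose from where the row before left it; what a row does not reach is not made up. A row lasts 1/12 s, in which the tool goes at most 41.7 mm and 7.16 degrees, less where a joint would pass 70% of its speed; a pose out of reach is approached as far as the arm can. A call is refused whole if a number of a shift passes 0.0417 or a number of a turn 0.125, either way. A call with a gripper value outside its range is refused whole. The fingers move at their own pace and stop on an object; "grip_force" is the grip in N (left out, the last holds). Time passes only in rows, so rows that do not move let the fingers close. It gives the time, the measured TCP pose, the force and the opening at its end, in the units of the state.
- sense(): the state, without advancing time (a new reading comes with each control period).
- eyes.grab_frame(name): name is "scene" or "top"; returns a dict with "pixels" (400x640x3 uint8, blue, green, red), "mtx" (3x3 intrinsics, pixels), "rvec" (rotation vector, rad) and "tvec" (3), from world to camera coordinates, as OpenCV has them. Camera axes: x right, y down, z forward; pixel columns grow to the right and rows downward; lengths in mm; the calibration is good to about 2 mm. A picture is of the moment at which its call begins. There is no depth.
- order.sign_off(): hands the job in, once; it reports no verdict.
The state is a dict: "time_s": time; "q": joint angles; "qvel": joint speeds; "tau": joint torques, N m; "ee_pos": TCP position; "eef_rot": TCP orientation; "contact_force": force on the tool from outside, world axes, zero at the start; "torque": the same for the moment, N m; "opening": opening from 0.0 (shut) to 1.0 (fully open).
Only numpy, scipy, OpenCV 4.12 (cv2) and the standard library are available. Lean on these libraries where they do the work, as an engineer would, in place of code of your own. Each camera call takes 0.05 s, during which the arm holds its last target.

## Task

Four open teapots and their four loose lids are mixed up on the potter's cloth. Put each lid on the teapot of the same clay colour, seated level in its mouth and let go of, setting each down gently without dropping it. Leave the teapots standing where they are, and do not knock or push aside the white cup and the amber jar.

Things in the scene. Friction and masses are not known exactly. Their poses are not given: they have to be found in the camera images.
- red_lid: Loose round lid of red clay, 60 g, upright, picked by its knob. Origin: centre of its underside, z up. Above the origin: tapered plug 0 to 8 mm (32 mm across below, 44 above), disc 76 mm across with flat underside at 8, edge to 11, shallow dome to 19 at the knob foot; knob 20 mm across (widest from 30 to 36), top at 42 mm. Any yaw is the same.
- red_pot: Loose open teapot, brick-red clay, rounded belly, 320 g, 62 mm high to the rim, belly up to 100 mm wide. Origin: centre of its underside, below the mouth centre; z up, spout to +x, loop handle to -x (each 80 mm out, below the rim). Mouth 58 mm inside, 70 outside. A seated lid disc lies on the rim: lid origin 54 mm above pot origin, 7 mm play all round.
- brown_lid: Loose round lid of brown clay, 60 g, upright, picked by its knob. Origin: centre of its underside, z up. Above the origin: tapered plug 0 to 8 mm (32 mm across below, 44 above), disc 76 mm across with flat underside at 8, edge to 11, shallow dome to 19 at the knob foot; knob 20 mm across (widest from 30 to 36), top at 42 mm. Any yaw is the same.
- brown_pot: Loose open teapot, very dark brown clay, straight cylinder, 320 g, 66 mm high to the rim, belly up to 100 mm wide. Origin: centre of its underside, below the mouth centre; z up, spout to +x, loop handle to -x (each 80 mm out, below the rim). Mouth 58 mm inside, 70 outside. A seated lid disc lies on the rim: lid origin 58 mm above pot origin, 7 mm play all round.
- cream_lid: Loose round lid of cream clay, 60 g, upright, picked by its knob. Origin: centre of its underside, z up. Above the origin: tapered plug 0 to 8 mm (32 mm across below, 44 above), disc 76 mm across with flat underside at 8, edge to 11, shallow dome to 19 at the knob foot; knob 20 mm across (widest from 30 to 36), top at 42 mm. Any yaw is the same.
- cream_pot: Loose open teapot, cream-yellow clay, flattened round belly, 320 g, 58 mm high to the rim, belly up to 100 mm wide. Origin: centre of its underside, below the mouth centre; z up, spout to +x, loop handle to -x (each 80 mm out, below the rim). Mouth 58 mm inside, 70 outside. A seated lid disc lies on the rim: lid origin 50 mm above pot origin, 7 mm play all round.
- green_lid: Loose round lid of green clay, 60 g, upright, picked by its knob. Origin: centre of its underside, z up. Above the origin: tapered plug 0 to 8 mm (32 mm across below, 44 above), disc 76 mm across with flat underside at 8, edge to 11, shallow dome to 19 at the knob foot; knob 20 mm across (widest from 30 to 36), top at 42 mm. Any yaw is the same.
- green_pot: Loose open teapot, dark green clay, tapering upward, 320 g, 70 mm high to the rim, belly up to 100 mm wide. Origin: centre of its underside, below the mouth centre; z up, spout to +x, loop handle to -x (each 80 mm out, below the rim). Mouth 58 mm inside, 70 outside. A seated lid disc lies on the rim: lid origin 62 mm above pot origin, 7 mm play all round.
- cup: White porcelain tea cup, loose bystander, 50 mm across the rim, 40 mm high, standing among the lids. Origin: centre of its underside, z up.
- jar: Closed amber glass jar with a black cap, loose bystander, 52 mm in diameter, 70 mm high. Origin: centre of its underside, z up.
Things that resemble listed ones, but are neither listed nor needed, are in the scene too. What is shaped like the brown_pot but blue or pink is not meant.

How it is judged:
By the outcome, as a careful person would: the job done as asked, in the order asked, and still so for the second after the job is handed in, with the robot touching nothing.
It also fails if it takes over 112 s, if anything falls off the work surface, if the arm or the gripper's body presses on something with over 40 N, if the wrist force passes 120 N, or if a joint passes its speed limit or range.

## Working session

There is one attempt and no reset: what is moved stays moved. The work goes in short steps, Python scripts to look and compute and a tool call to move; the robot and the scene stay as the last step left them, time stands still between calls to the robot, and variables do not carry over. Pictures are saved under pics/ and viewed, and the job is handed in when it is done.

Besides the shell and the picture viewer there is one more tool, called after "Emit:" as name(argument=value, ...) on one line, values as JSON. drive_tool: Moves the arm, as the interface text tells. Its arguments: {"type":"object","properties":{"steps":{"type":"array"},"grip_force":{"type":"number"}},"required":["steps"]}

```bash
mkdir -p pics; ls
python3 - <<'E'
from station import sense, eyes
import cv2
s=sense();print(s)
for n in("scene","top"):
    f=eyes.grab_frame(n);cv2.imwrite(f"pics/{n}0.png",f["pixels"]);print(n,f["mtx"],f["rvec"],f["tvec"])
E
```

```text
pics
{'time_s': 0.0, 'q': array([-1.32119272,  0.41185784, -0.01270611,  1.59701623,  0.00555922,
        1.13429466, -0.08216626]), 'qvel': array([ 0.001787  , -0.00254838,  0.00011043, -0.00054035, -0.00148044,
       -0.00065271,  0.00035111]), 'tau': array([-8.51018176e-04, -5.87948334e+01,  6.40933793e-01, -2.91090202e+01,
       -5.40058943e-02,  1.83470064e-02,  1.64947232e-04]), 'ee_pos': array([195.1848356 , 593.25441703, 240.8466681 ]), 'eef_rot': array([ 0.57315076,  0.41416847, -0.41501935, -0.57246976]), 'contact_force': array([0.51867505, 0.10524224, 1.05549344]), 'torque': array([-0.09225079,  0.0161654 , -0.04337482]), 'opening': 1.0034268946925704}
scene [[491.54500948   0.         330.24076103]
 [  0.         491.54500948 199.67638019]
 [  0.           0.           1.        ]] [ 1.92830197  1.56830262 -0.64245672] [-179.24917202 -252.84367888 1704.43371625]
top [[363.01794189   0.         314.76809252]
 [  0.         363.01794189 203.26773456]
 [  0.           0.           1.        ]] [ 2.22084104 -2.16913224  0.08895921] [  81.00083605  424.40284176 1064.61750329]
```

View pics/scene0.png

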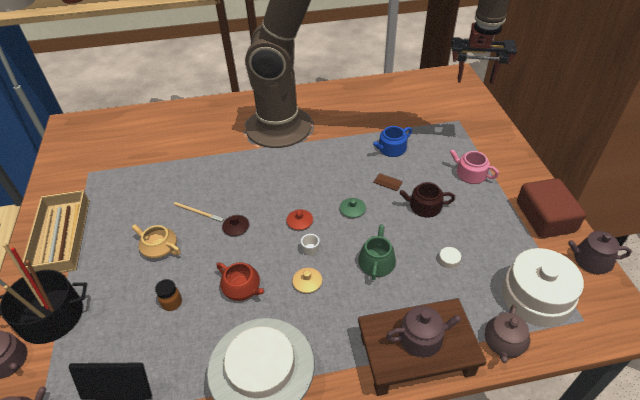

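View pics/top0.png

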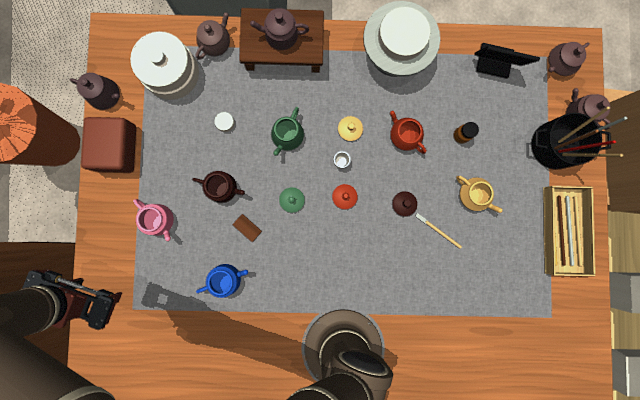

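Run:
```python
from station import sense
from scipy.spatial.transform import Rotation as R
print(R.from_quat(sense()['eef_rot']).as_matrix().round(3))
import cv2
im=cv2.imread('pics/top0.png');cv2.imwrite('pics/top0z.png',cv2.resize(im[20:320,60:460],None,fx=2,fy=2,interpolation=cv2.INTER_CUBIC))
```

```text
[[ 0.312 -0.    -0.95 ]
 [ 0.95  -0.001  0.312]
 [-0.001 -1.    -0.   ]]
```

View zoom.

View pics/top0z.png

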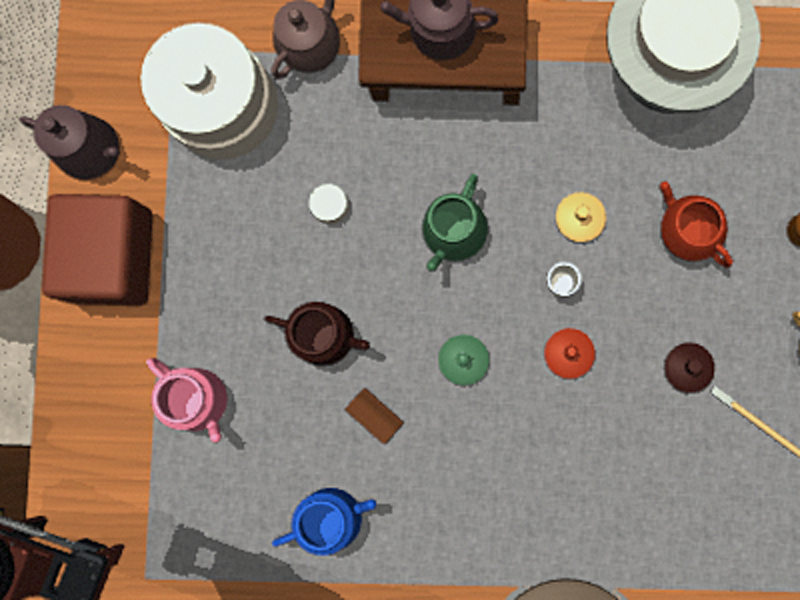

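```bash
cat > h.py <<'E'
import numpy as np,cv2,pickle
from station import sense,eyes,order
def grab(n):
    f=eyes.grab_frame(n);f['R']=cv2.Rodrigues(np.array(f['rvec'],float))[0];return f
def unproj(f,uv,z):
    K=np.array(f['mtx']);R=f['R'];t=np.array(f['tvec'],float).ravel()
    d=R.T@np.linalg.solve(K,np.array([uv[0],uv[1],1.]));c=-R.T@t
    return c+d*(z-c[2])/d[2]
def proj(f,P):
    return cv2.projectPoints(np.array(P,float).reshape(-1,1,3),np.array(f['rvec'],float),np.array(f['tvec'],float),np.array(f['mtx']),None)[0].reshape(-1,2)
def circ(c,r,z,n=60):
    a=np.linspace(0,2*np.pi,n);return np.c_[c[0]+r*np.cos(a),c[1]+r*np.sin(a),np.full(n,z)]
E
cat > m.py <<'E'
from h import *
f=grab('top');g=grab('scene')
pickle.dump((f,g),open('f.pkl','wb'))
lids={'green':(291.5,199.5),'red':(345,196.5),'brown':(405,204),'cream':(350.5,128)}
pots={'green':(287,129,70),'red':(408,132,62),'brown':(219.5,186,66),'cream':(480,193,58)}
for fr,nm in((f,'top'),):
  hsv=cv2.cvtColor(fr['pixels'],cv2.COLOR_BGR2HSV)
  for k,(u,v) in lids.items():
    im=fr['pixels'][int(v)-20:int(v)+20,int(u)-20:int(u)+20].astype(float)
    bg=np.array([120,120,120])
    sat=im.max(2)-im.min(2)
    m=((sat>25)).astype(np.uint8)
    n,l,st,ce=cv2.connectedComponentsWithStats(m)
    i=1+np.argmax(st[1:,4]);x=ce[i]+[int(u)-20,int(v)-20]
    print(k,x.round(1),st[i],unproj(fr,x,10).round(1))
for k,(u,v,h) in pots.items(): print(k,unproj(f,(u,v),h).round(1))
E
python3 m.py
```

```text
green [291.3 199.5] [  8   8  25  26 493] [432.2 161.   10. ]
red [344.4 196.3] [  7   8  26  26 521] [445.5   3.   10. ]
brown [404.4 203.3] [  8   8  24  24 437] [ 429. -177.   10.]
cream [350.1 128. ] [  8   8  25  25 513] [653.2 -10.5  10. ]
green [628.6 175.7  70. ]
red [ 631.6 -172.4   62. ]
brown [461.2 361.6  66. ]
cream [ 460.4 -382.2   58. ]
```

```bash
cat > ov.py <<'E'
from h import *
import sys
f,g=pickle.load(open('f.pkl','rb'))
lids={'green':(432.2,161),'red':(445.5,3),'brown':(429,-177),'cream':(653.2,-10.5)}
pots=eval(open('pots.txt').read())
H=dict(green=70,red=62,brown=66,cream=58)
rows=[]
S=6
for fr in (f,g):
  for kind in ('lid','pot'):
    row=[]
    for k in H:
      c=(lids if kind=='lid' else pots)[k];z=9 if kind=='lid' else H[k]
      p=proj(fr,[[c[0],c[1],z]])[0];x0,y0=int(p[0])-16,int(p[1])-12
      im=cv2.resize(fr['pixels'][y0:y0+25,x0:x0+33],None,fx=S,fy=S,interpolation=cv2.INTER_CUBIC)
      cs=[circ(c,38,9),circ(c,10,36)] if kind=='lid' else [circ(c,35,z),circ(c,29,z)]
      for q in cs:
        pp=(proj(fr,q)-[x0,y0]+.5)*S
        cv2.polylines(im,[pp.round().astype(np.int32)],True,(255,255,0) ,1)
      row.append(im)
    rows.append(np.hstack(row))
cv2.imwrite(sys.argv[1],np.vstack(rows))
E
echo "{'green':(628.6,175.7),'red':(631.6,-172.4),'brown':(461.2,361.6),'cream':(460.4,-382.2)}">pots.txt
python3 ov.py pics/ov1.png
```

```text
(no output)
```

View pics/ov1.png

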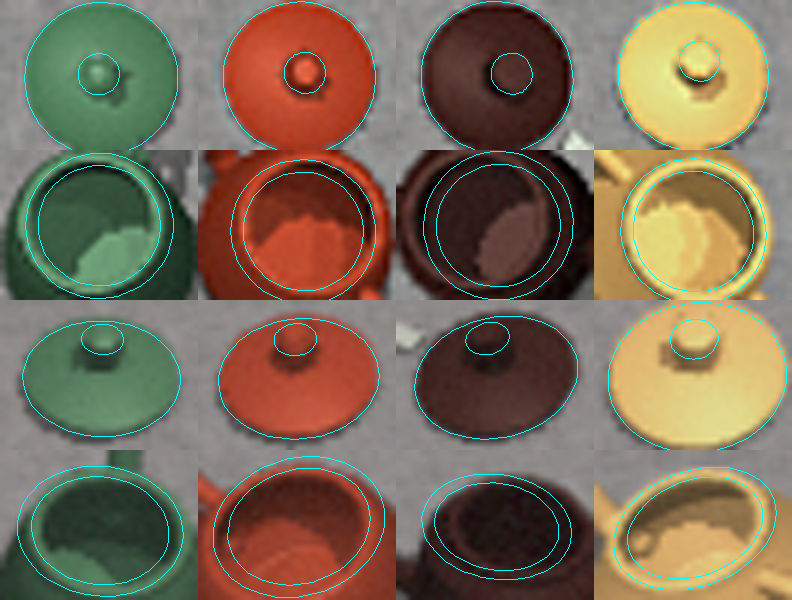

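```bash
echo "{'green':(630,178.2),'red':(632,-174.6),'brown':(461,371),'cream':(460,-382.6)}">pots.txt
cat > ov2.py <<'E'
from h import *
import sys
f,g=pickle.load(open('f.pkl','rb'))
pots=eval(open('pots.txt').read())
H=dict(green=70,red=62,brown=66,cream=58)
rows=[];S=8
for k2 in (('green','red'),('brown','cream')):
  row=[]
  for k in k2:
   for fr in (f,g):
      c=pots[k];z=H[k]
      p=proj(fr,[[c[0],c[1],z]])[0];x0,y0=int(p[0])-12,int(p[1])-15
      if fr is g: x0-=4;w=33
      else:w=25
      w=25
      x0=int(p[0])-12
      if fr is g: w=33;x0=int(p[0])-16
      pr=fr['pixels'][y0:y0+31,x0:x0+w]
      im=cv2.resize(pr,None,fx=200/w,fy=200/w,interpolation=cv2.INTER_CUBIC);s=200/w
      a=im.copy()
      if k=='brown': a=cv2.convertScaleAbs(a,alpha=1.8);im=a.copy()
      for q in [circ(c,35,z),circ(c,29,z)]:
        pp=(proj(fr,q)-[x0,y0]+.5)*s
        cv2.polylines(im,[pp.round().astype(np.int32)],True,(255,255,0) ,1)
      t=np.vstack([a,im]);t=t[:,:]
      o=np.zeros((500,200,3),np.uint8);h=min(500,t.shape[0]);
      o=np.zeros((500,200,3),np.uint8);hh=min(250,a.shape[0]);o[:hh]=a[:hh];o[250:250+hh]=im[:hh]
      row.append(o)
  rows.append(np.hstack(row))
cv2.imwrite(sys.argv[1]+'a.png',rows[0]);cv2.imwrite(sys.argv[1]+'b.png',rows[1])
E
python3 ov2.py pics/ov2
```

```text
(no output)
```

View pics/ov2a.png

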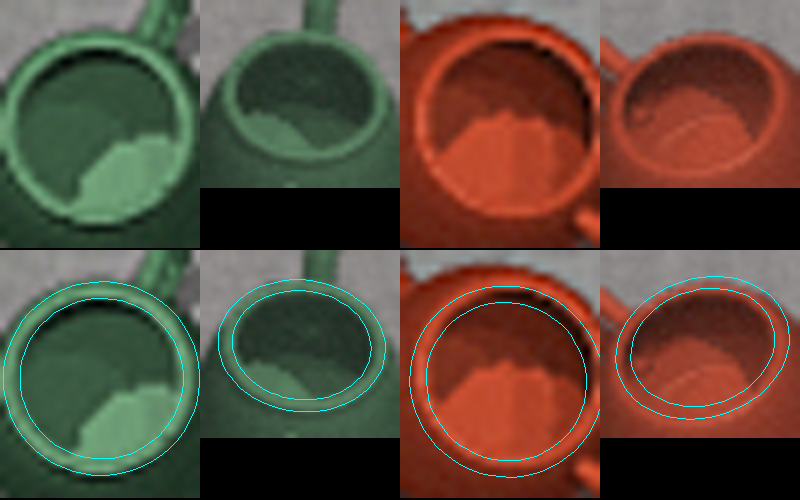

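View pics/ov2b.png

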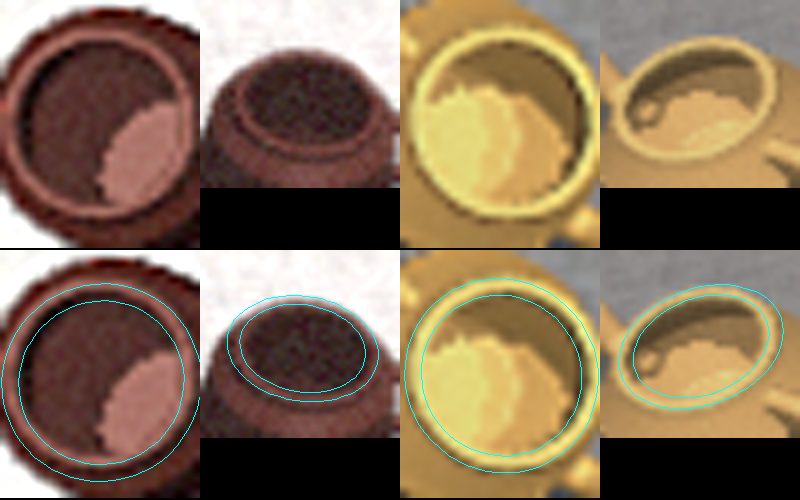

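Pot mouths sit at top-view (287,129) green, (408,132) red, (217,187) brown and (480,193) cream. The matching lids are at (291,200), (344,196), (404,203) and (350,128). The pink (152,219) and blue (223,280) pots are decoys, and the closed dark teapots at the table edge already have lids. The white disc at (224,121) isn't the cup; the cup is at (342,160). The enlarged crops confirm the colours.

The rings in the crops give refined mouth centres: green (630,179), red (635.5,-175.5), brown (464,373) and cream (461,-384). I'll start with the green lid at (432,161).

Emit:
drive_tool(steps=[0.5, 0.0165, -0.03, 0, 0, 0.5, 0.0165, -0.03, 0, 0, 0.5, 0.0165, -0.03, 0, 0, 0.5, 0.0165, -0.03, 0, 0, 0.5, 0.0165, -0.03, 0, 0, 0.5, 0.0165, -0.03, 0, 0, 0.5, 0.0165, -0.03, -0.01, 0, 0.5, 0.0165, -0.03, -0.01, 0, 0.5, 0.0165, -0.03, -0.01, 0, 0.5, 0.0165, -0.03, -0.01, 0, 0.5, 0.0165, -0.03, -0.01, 0, 0.5, 0.0165, -0.03, -0.01, 0], grip_force=15)

```text
time_s: 1.2
ee_pos: [393.8, 232.1, 181.4]
eef_rot: [-0.573, -0.415, 0.414, 0.573]
contact_force: [0.4, 0.6, -0.0]
opening: 0.502
```

Emit:
drive_tool(steps=[0.5, 0.013, -0.0242, 0, 0, 0.5, 0.013, -0.0242, 0, 0, 0.5, 0.0129, -0.0243, 0, 0, 0.5, 0, 0, -0.03, 0, 0.5, 0, 0, -0.03, 0, 0.5, 0, 0, -0.03, 0, 0.5, 0, 0, -0.02, 0, 0.5, 0, 0, -0.01, 0, 0.5, 0, 0, 0, 0, 0.5, 0, 0, 0, 0])

```text
time_s: 2.03
ee_pos: [432.3, 161.0, 61.9]
eef_rot: [-0.573, -0.414, 0.415, 0.573]
contact_force: [-0.4, -0.7, -0.1]
opening: 0.503
```

Tracking is precise. I'll descend and close, then lift 10 mm to check the grasp.

Emit:
drive_tool(steps=[0.5, 0, 0, -0.01, 0, 0.5, 0, 0, -0.0105, 0, 0.5, 0, 0, 0, 0, 0, 0, 0, 0, 0, 0, 0, 0, 0, 0, 0, 0, 0, 0, 0, 0, 0, 0, 0, 0, 0, 0, 0, 0, 0, 0, 0, 0, 0, 0, 0, 0, 0, 0, 0, 0, 0, 0.01, 0, 0, 0, 0, 0.02, 0])

```text
invalid input
```

Emit:
drive_tool(steps=[0.5, 0, 0, -0.01, 0, 0.5, 0, 0, -0.0105, 0, 0.5, 0, 0, 0, 0, 0, 0, 0, 0, 0, 0, 0, 0, 0, 0, 0, 0, 0, 0, 0, 0, 0, 0, 0, 0, 0, 0, 0, 0, 0, 0, 0, 0, 0.01, 0, 0, 0, 0, 0.01, 0, 0, 0, 0, 0, 0])

```text
time_s: 2.95
ee_pos: [433.2, 161.3, 63.2]
eef_rot: [0.573, 0.415, -0.414, -0.573]
contact_force: [0.1, 0.2, -0.5]
opening: 0.217
```

Emit:
drive_tool(steps=[0, 0, 0, 0.025, 0, 0, 0, 0, 0.025, 0, 0, 0.01, 0, 0.025, 0, 0, 0.02, 0, 0.025, 0, 0, 0.028, 0.003, 0, 0, 0, 0.028, 0.003, 0, 0, 0, 0.028, 0.003, 0, 0, 0, 0.028, 0.003, 0, 0, 0, 0.028, 0.003, 0, 0, 0, 0.018, 0.002, 0, 0, 0, 0.01, 0.001, 0, 0, 0, 0, 0, 0, 0])

```text
time_s: 3.95
ee_pos: [631.9, 178.8, 161.0]
eef_rot: [0.573, 0.415, -0.414, -0.573]
contact_force: [-0.0, 0.3, -0.7]
opening: 0.216
```

```bash
cat > look.py <<'E'
from h import *
import sys
x,y,z,name=float(sys.argv[1]),float(sys.argv[2]),float(sys.argv[3]),sys.argv[4]
o=[]
for n in('top','scene'):
    f=grab(n);u,v=proj(f,[[x,y,z]])[0].astype(int);u=min(max(u,40),600);v=min(max(v,40),360)
    o.append(cv2.resize(f['pixels'][v-40:v+40,u-40:u+40],(390,390),interpolation=cv2.INTER_CUBIC))
cv2.imwrite(name,np.hstack(o));s=sense();print(s['time_s'],s['ee_pos'],s['opening'],s['contact_force'])
E
python3 look.py 630 179 100 pics/g1.png
```

```text
4.05 [629.64396697 178.8242372  160.88047199] 0.21601592325950889 [ 0.07358196 -0.84794214 -0.76480562]
```

View pics/g1.png

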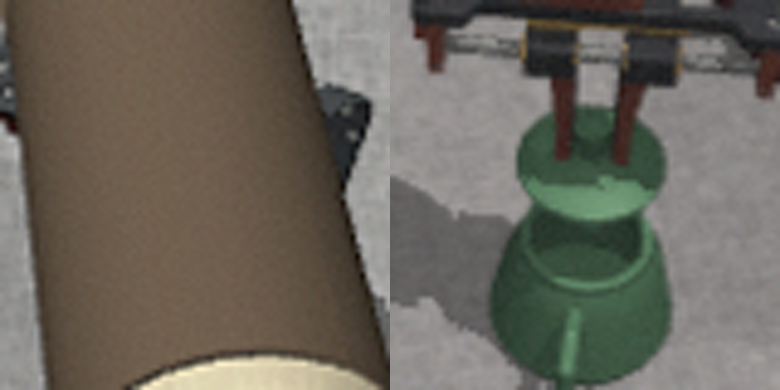

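The green lid is held level over the green pot (scene crop about (590,165) over (585,240)). Lowering it now.

Emit:
drive_tool(steps=[0, 0, 0, -0.015, 0, 0, 0, 0, -0.015, 0, 0, 0, 0, -0.012, 0, 0, 0, 0, -0.006, 0, 0, 0, 0, -0.004, 0, 0, 0, 0, -0.002, 0, 0, 0, 0, -0.001, 0, 0, 0, 0, -0.001, 0, 0, 0, 0, -0.001, 0, 0, 0, 0, 0, 0])

```text
time_s: 4.88
ee_pos: [630.4, 179.1, 104.4]
eef_rot: [0.573, 0.415, -0.414, -0.573]
contact_force: [0.7, -0.2, -0.5]
opening: 0.22
```

Commanded height is 104.15, about 1 mm above the seat, with no contact yet.

Emit:
drive_tool(steps=[0, 0, 0, -0.0005, 0, 0, 0, 0, -0.0005, 0, 0, 0, 0, -0.0005, 0, 0, 0, 0, 0, 0, 0, 0, 0, 0, 0])

```text
time_s: 5.3
ee_pos: [630.5, 179.3, 103.5]
eef_rot: [0.573, 0.415, -0.414, -0.573]
contact_force: [-0.3, -0.2, 5.5]
opening: 0.22
```

Emit:
drive_tool(steps=[0.3, 0, 0, 0, 0, 0.5, 0, 0, 0, 0, 0.5, 0, 0, 0, 0, 0.5, 0, 0, 0, 0, 0.5, 0, 0, 0.01, 0, 0.5, 0, 0, 0.02, 0, 0.5, 0, 0, 0.03, 0, 0.5, -0.02, -0.018, 0.01, 0, 0.5, -0.028, -0.028, 0, 0, 0.5, -0.028, -0.028, 0, 0, 0.5, -0.028, -0.028, 0, 0, 0.5, -0.028, -0.028, 0, 0])

```text
time_s: 6.3
ee_pos: [496.9, 47.9, 173.3]
eef_rot: [0.573, 0.415, -0.414, -0.573]
contact_force: [-0.2, -0.7, -0.2]
opening: 0.502
```

```bash
python3 look.py 630 179 80 pics/g2.png
```

```text
6.4 [494.17654015  44.04739318 173.28140245] 0.4993179614207186 [0.75764578 0.0617172  1.02277565]
```

View pics/g2.png

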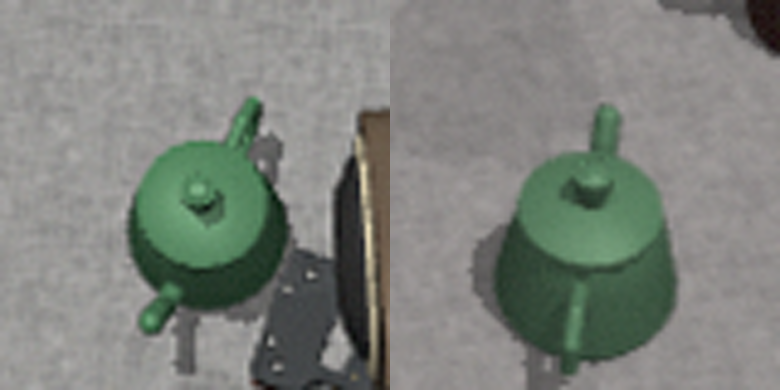

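Emit:
drive_tool(steps=[0.5, 0, 0, 0, 0, 0.5, 0, 0, 0, 0])

```text
time_s: 6.57
ee_pos: [499.3, 49.8, 173.5]
eef_rot: [0.573, 0.415, -0.414, -0.573]
contact_force: [0.2, -0.1, 0.1]
opening: 0.498
```

Green is seated level. The red lid at (445.5,3) is next.

Emit:
drive_tool(steps=[0.5, -0.0177, -0.016, -0.01, 0, 0.5, -0.02, -0.017, -0.02, 0, 0.5, -0.01, -0.009, -0.025, 0, 0.5, -0.005, -0.004, -0.025, 0, 0.5, 0, 0, -0.02, 0, 0.5, 0, 0, -0.0105, 0, 0.5, 0, 0, 0, 0, 0.5, 0, 0, 0, 0])

```text
time_s: 7.23
ee_pos: [446.2, 3.7, 61.8]
eef_rot: [-0.572, -0.415, 0.415, 0.573]
contact_force: [-0.1, 0.1, 0.0]
opening: 0.501
```

Commanded is (445.5, 3, 62.15).

Emit:
drive_tool(steps=[0.5, 0, 0, -0.01, 0, 0.5, 0, 0, -0.011, 0, 0.5, 0, 0, 0, 0, 0, 0, 0, 0, 0, 0, 0, 0, 0, 0, 0, 0, 0, 0, 0, 0, 0, 0, 0, 0, 0, 0, 0, 0, 0, 0, 0, 0, 0.01, 0, 0, 0, 0, 0.01, 0, 0, 0, 0, 0, 0])

```text
time_s: 8.15
ee_pos: [446.6, 3.0, 63.2]
eef_rot: [0.573, 0.415, -0.414, -0.572]
contact_force: [1.0, -0.3, -0.4]
opening: 0.22
```

Emit:
drive_tool(steps=[0, 0, 0, 0.025, 0, 0, 0, 0, 0.025, 0, 0, 0.01, -0.0095, 0.025, 0, 0, 0.018, -0.017, 0.025, 0, 0, 0.025, -0.0235, 0, 0, 0, 0.025, -0.0235, 0, 0, 0, 0.025, -0.0235, 0, 0, 0, 0.025, -0.0235, 0, 0, 0, 0.025, -0.0235, 0, 0, 0, 0.02, -0.019, 0, 0, 0, 0.012, -0.011, 0, 0, 0, 0.005, -0.0045, 0, 0])

```text
time_s: 9.15
ee_pos: [636.5, -178.0, 161.1]
eef_rot: [0.574, 0.414, -0.414, -0.573]
contact_force: [-0.2, -0.1, 0.0]
opening: 0.22
```

```bash
python3 look.py 635 -175 100 pics/r1.png
```

```text
9.25 [ 635.45419629 -176.20830717  160.91690619] 0.21681151577620317 [-0.00229203 -0.23509002 -0.11167273]
```

View pics/r1.png

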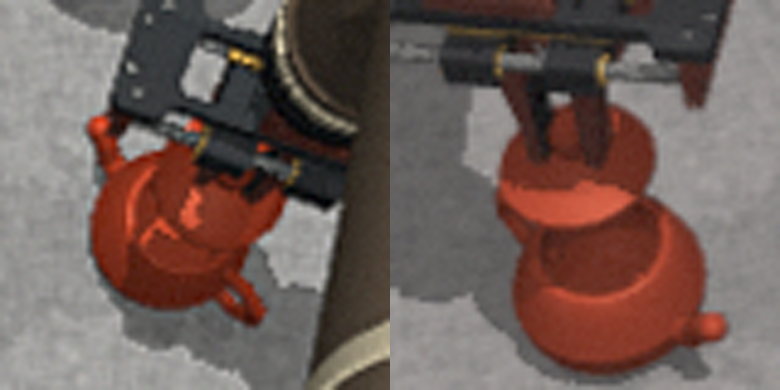

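The red lid is held over the red pot (scene crop about (577,175) over (605,250)). Lowering it.

Emit:
drive_tool(steps=[0, 0, 0, -0.018, 0, 0, 0, 0, -0.018, 0, 0, 0, 0, -0.014, 0, 0, 0, 0, -0.007, 0, 0, 0, 0, -0.004, 0, 0, 0, 0, -0.002, 0, 0, 0, 0, -0.001, 0, 0, 0, 0, -0.001, 0, 0, 0, 0, 0, 0])

```text
time_s: 10.0
ee_pos: [635.8, -175.5, 96.8]
eef_rot: [0.573, 0.415, -0.414, -0.573]
contact_force: [-0.1, -0.7, -1.1]
opening: 0.22
```

Emit:
drive_tool(steps=[0, 0, 0, -0.0005, 0, 0, 0, 0, -0.0005, 0, 0, 0, 0, -0.0005, 0, 0, 0, 0, 0, 0, 0, 0, 0, 0, 0])

```text
time_s: 10.42
ee_pos: [636.0, -175.4, 95.4]
eef_rot: [0.573, 0.415, -0.414, -0.573]
contact_force: [-0.7, 1.3, 4.3]
opening: 0.218
```

Emit:
drive_tool(steps=[0.3, 0, 0, 0, 0, 0.5, 0, 0, 0, 0, 0.5, 0, 0, 0, 0, 0.5, 0, 0, 0, 0, 0.5, 0, 0, 0.01, 0, 0.5, 0, 0, 0.02, 0, 0.5, 0, 0, 0.03, 0, 0.5, 0.0027, 0.02, 0.01, 0, 0.5, 0.003, 0.03, 0, 0, 0.5, 0.003, 0.03, 0, 0, 0.5, 0.003, 0.03, 0, 0, 0.5, 0.003, 0.025, 0, 0])

```text
time_s: 11.42
ee_pos: [650.4, -38.1, 165.6]
eef_rot: [-0.573, -0.415, 0.414, 0.573]
contact_force: [0.2, -0.0, 0.5]
opening: 0.499
```

Emit:
drive_tool(steps=[0.5, 0.002, 0.018, -0.01, 0, 0.5, 0.001, 0.009, -0.02, 0, 0.5, 0, 0.003, -0.025, 0, 0.5, 0, 0, -0.025, 0, 0.5, 0, 0, -0.015, 0, 0.5, 0, 0, -0.0075, 0, 0.5, 0, 0, 0, 0])

```text
time_s: 12.0
ee_pos: [652.3, -10.6, 60.9]
eef_rot: [-0.572, -0.414, 0.415, 0.573]
contact_force: [-0.8, 0.2, 0.1]
opening: 0.499
```

```bash
python3 look.py 640 -90 50 pics/r2.png
```

```text
12.1 [653.79110479 -10.79652915  63.11871117] 0.5012922961853477 [0.14259306 0.27202353 0.45499839]
```

View pics/r2.png

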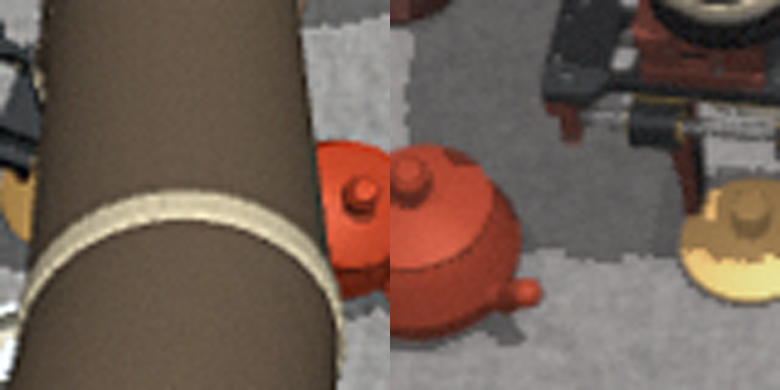

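Red is seated level. Now grasping the cream lid.

Emit:
drive_tool(steps=[0.5, 0, 0, -0.01, 0, 0.5, 0, 0, -0.011, 0, 0.5, 0, 0, 0, 0, 0, 0, 0, 0, 0, 0, 0, 0, 0, 0, 0, 0, 0, 0, 0, 0, 0, 0, 0, 0, 0, 0, 0, 0, 0, 0, 0, 0, 0.01, 0, 0, 0, 0, 0.01, 0, 0, 0, 0, 0, 0])

```text
time_s: 13.02
ee_pos: [654.7, -10.7, 64.0]
eef_rot: [0.574, 0.416, -0.413, -0.572]
contact_force: [0.9, -0.4, 0.8]
opening: 0.216
```

Emit:
drive_tool(steps=[0, 0, 0, 0.025, 0, 0, 0, 0, 0.03, 0, 0, -0.01, -0.008, 0.03, 0, 0, -0.02, -0.018, 0.025, 0, 0, -0.026, -0.028, 0, 0, 0, -0.026, -0.028, 0, 0, 0, -0.026, -0.028, 0, 0, 0, -0.026, -0.028, 0, 0, 0, -0.026, -0.028, 0, 0, 0, -0.008, -0.036, 0, 0, 0, -0.008, -0.036, 0, 0, 0, -0.008, -0.036, 0, 0])

```text
time_s: 14.02
ee_pos: [468.7, -286.0, 172.2]
eef_rot: [0.573, 0.415, -0.414, -0.572]
contact_force: [0.7, 0.4, -0.7]
opening: 0.219
```

Emit:
drive_tool(steps=[0, -0.004, -0.034, 0, 0, 0, -0.0022, -0.03, 0, 0, 0, -0.001, -0.02, 0, 0, 0, -0.001, -0.011, 0, 0, 0, 0, -0.0045, 0, 0, 0, 0, 0, 0, 0, 0, 0, 0, 0, 0])

```text
time_s: 14.6
ee_pos: [461.5, -382.6, 171.1]
eef_rot: [-0.572, -0.415, 0.415, 0.573]
contact_force: [0.6, 0.5, -0.3]
opening: 0.219
```

```bash
python3 look.py 461 -384 100 pics/c1.png
```

```text
14.7 [ 461.71249362 -382.19074873  171.11491369] 0.22085339922900604 [-0.32886626  0.33336815 -0.75630204]
```

View pics/c1.png

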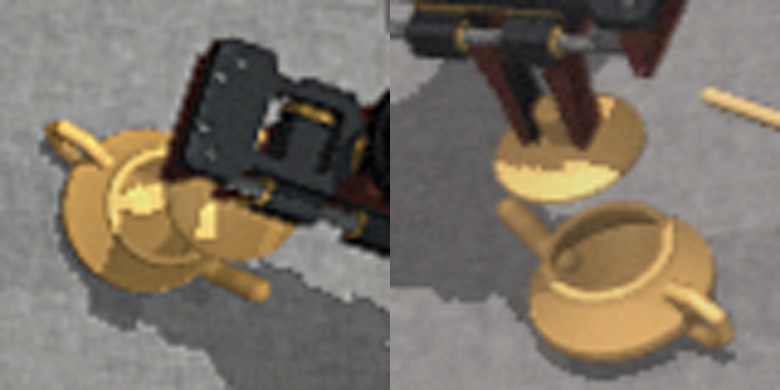

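The cream lid is over the cream pot. Lowering it.

Emit:
drive_tool(steps=[0, 0, 0, -0.02, 0, 0, 0, 0, -0.022, 0, 0, 0, 0, -0.018, 0, 0, 0, 0, -0.009, 0, 0, 0, 0, -0.005, 0, 0, 0, 0, -0.003, 0, 0, 0, 0, -0.001, 0, 0, 0, 0, -0.001, 0, 0, 0, 0, 0, 0])

```text
time_s: 15.45
ee_pos: [461.4, -384.2, 92.8]
eef_rot: [0.573, 0.415, -0.414, -0.572]
contact_force: [0.0, -0.2, -0.4]
opening: 0.22
```

Emit:
drive_tool(steps=[0, 0, 0, -0.0005, 0, 0, 0, 0, -0.0005, 0, 0, 0, 0, -0.0005, 0, 0, 0, 0, 0, 0, 0, 0, 0, 0, 0])

```text
time_s: 15.87
ee_pos: [461.4, -384.2, 91.2]
eef_rot: [0.573, 0.415, -0.414, -0.573]
contact_force: [-0.3, 0.8, 5.2]
opening: 0.22
```

Emit:
drive_tool(steps=[0.3, 0, 0, 0, 0, 0.5, 0, 0, 0, 0, 0.5, 0, 0, 0, 0, 0.5, 0, 0, 0, 0, 0.5, 0, 0, 0.01, 0, 0.5, 0, 0, 0.02, 0, 0.5, 0, 0, 0.03, 0, 0.5, -0.003, 0.02, 0.01, 0, 0.5, -0.005, 0.034, 0, 0, 0.5, -0.005, 0.034, 0, 0, 0.5, -0.005, 0.034, 0, 0, 0.5, -0.005, 0.034, 0, 0])

```text
time_s: 16.87
ee_pos: [437.6, -226.8, 161.4]
eef_rot: [0.573, 0.415, -0.414, -0.573]
contact_force: [0.6, -0.3, -0.5]
opening: 0.499
```

Emit:
drive_tool(steps=[0.5, -0.005, 0.028, -0.005, 0, 0.5, -0.003, 0.015, -0.015, 0, 0.5, -0.0012, 0.008, -0.025, 0, 0.5, 0, 0, -0.025, 0, 0.5, 0, 0, -0.02, 0, 0.5, 0, 0, -0.0085, 0, 0.5, 0, 0, 0, 0])

```text
time_s: 17.45
ee_pos: [427.9, -176.8, 61.1]
eef_rot: [-0.572, -0.414, 0.415, 0.574]
contact_force: [-0.0, 0.1, 0.4]
opening: 0.5
```

```bash
python3 look.py 445 -320 50 pics/c2.png
```

```text
17.55 [ 429.09706652 -177.46929713   62.82773674] 0.5015367781480445 [ 0.7084458  -0.04814251  0.6739438 ]
```

View pics/c2.png

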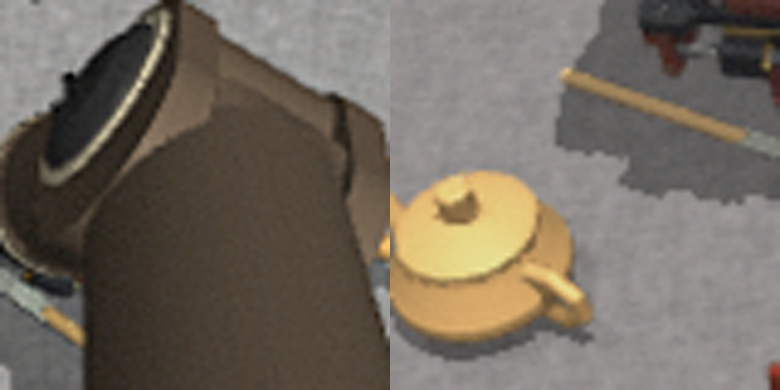

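Cream is seated level. Now grasping the brown lid.

Emit:
drive_tool(steps=[0.5, 0, 0, -0.01, 0, 0.5, 0, 0, -0.011, 0, 0.5, 0, 0, 0, 0, 0, 0, 0, 0, 0, 0, 0, 0, 0, 0, 0, 0, 0, 0, 0, 0, 0, 0, 0, 0, 0, 0, 0, 0, 0, 0, 0, 0, 0.01, 0, 0, 0, 0, 0.01, 0, 0, 0, 0, 0, 0])

```text
time_s: 18.47
ee_pos: [429.8, -177.5, 63.2]
eef_rot: [0.574, 0.415, -0.414, -0.572]
contact_force: [0.1, 0.4, 0.8]
opening: 0.214
```

Emit:
drive_tool(steps=[0, 0, 0, 0.025, 0, 0, 0, 0, 0.025, 0, 0, 0, 0.008, 0.025, 0, 0, 0.001, 0.02, 0.025, 0, 0, 0.0025, 0.035, 0, 0, 0, 0.0025, 0.035, 0, 0, 0, 0.0025, 0.035, 0, 0, 0, 0.0025, 0.035, 0, 0, 0, 0.0025, 0.035, 0, 0, 0, 0.0025, 0.035, 0, 0, 0, 0.0025, 0.035, 0, 0, 0, 0.0025, 0.035, 0, 0])

```text
time_s: 19.47
ee_pos: [449.7, 132.8, 161.7]
eef_rot: [0.573, 0.415, -0.414, -0.573]
contact_force: [0.6, -0.9, 0.5]
opening: 0.215
```

Emit:
drive_tool(steps=[0, 0.002, 0.035, 0, 0, 0, 0.002, 0.035, 0, 0, 0, 0.002, 0.035, 0, 0, 0, 0.002, 0.035, 0, 0, 0, 0.002, 0.035, 0, 0, 0, 0.002, 0.028, 0, 0, 0, 0.0012, 0.02, 0, 0, 0, 0.001, 0.012, 0, 0, 0, 0, 0.005, 0, 0, 0, 0, 0.002, 0, 0, 0, 0, 0, 0, 0, 0, 0, 0, 0, 0])

```text
time_s: 20.47
ee_pos: [464.4, 371.4, 161.3]
eef_rot: [0.573, 0.414, -0.414, -0.573]
contact_force: [0.3, -0.5, -0.8]
opening: 0.213
```

```bash
python3 look.py 464 373 100 pics/b1.png
```

```text
20.5667 [464.45196886 371.58142825 161.39105487] 0.21004479060167316 [ 0.37496493  0.16276511 -0.33985689]
```

View pics/b1.png

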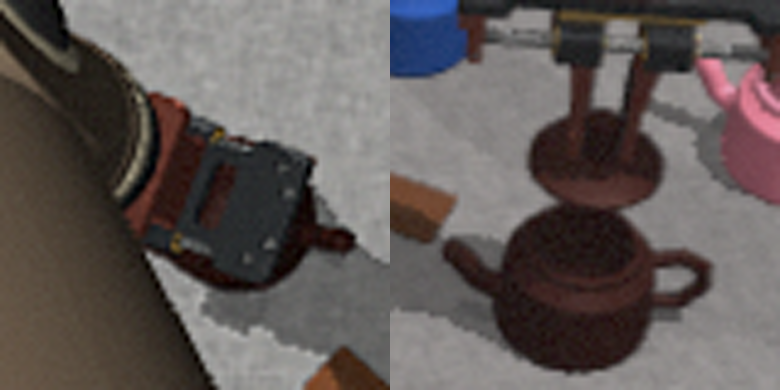

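Run:
```python
from h import *
f=grab('scene');c=(464,373);x0,y0,s=395,165,12
im=cv2.resize(cv2.convertScaleAbs(f['pixels'][y0:y0+60,x0:x0+65],alpha=2.2),None,fx=s,fy=s,interpolation=cv2.INTER_CUBIC)[:600]
for q in (circ(c,35,66),circ(c,29,66),circ((464.4,371.5),38,129)):
    cv2.polylines(im,[((proj(f,q)-[x0,y0]+.5)*s).round().astype(np.int32)],True,(255,255,0),1)
cv2.imwrite('pics/b2.png',im)
```

```text
(no output)
```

View pics/b2.png

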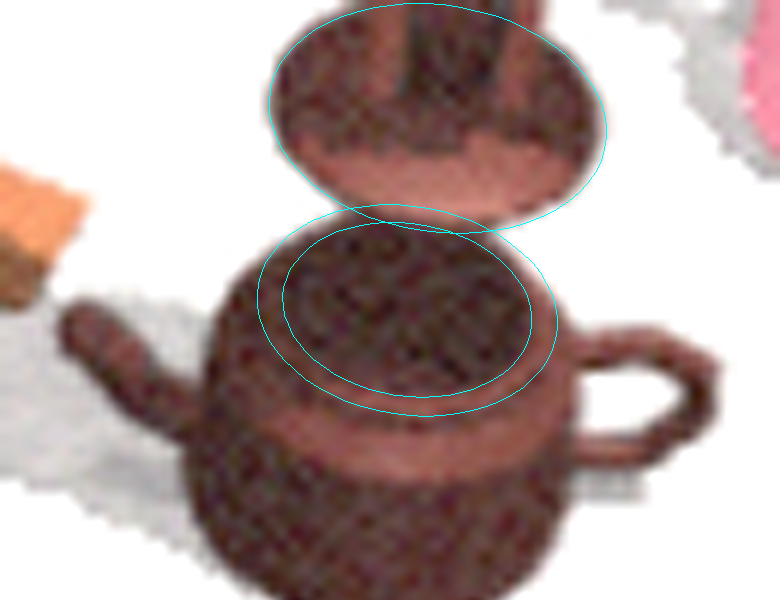

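The projected rings fit both the brown pot's mouth and the held lid. Lowering it.

Emit:
drive_tool(steps=[0, 0, 0.001, -0.016, 0, 0, 0, 0, -0.016, 0, 0, 0, 0, -0.014, 0, 0, 0, 0, -0.007, 0, 0, 0, 0, -0.004, 0, 0, 0, 0, -0.002, 0, 0, 0, 0, -0.001, 0, 0, 0, 0, -0.001, 0, 0, 0, 0, 0, 0])

```text
time_s: 21.37
ee_pos: [464.3, 374.2, 100.6]
eef_rot: [-0.573, -0.415, 0.414, 0.573]
contact_force: [0.3, -0.4, -0.2]
opening: 0.209
```

Emit:
drive_tool(steps=[0, 0, 0, -0.0005, 0, 0, 0, 0, -0.0005, 0, 0, 0, 0, -0.0005, 0, 0, 0, 0, 0, 0, 0, 0, 0, 0, 0])

```text
time_s: 21.78
ee_pos: [464.3, 374.3, 99.5]
eef_rot: [-0.573, -0.415, 0.414, 0.573]
contact_force: [-1.2, -0.6, 6.7]
opening: 0.211
```

Emit:
drive_tool(steps=[0.3, 0, 0, 0, 0, 0.5, 0, 0, 0, 0, 0.5, 0, 0, 0, 0, 0.5, 0, 0, 0, 0, 0.5, 0, 0, 0.01, 0, 0.5, 0, 0, 0.02, 0, 0.5, 0, 0, 0.03, 0, 0.5, 0, 0, 0.03, 0, 0.5, -0.01, 0.01, 0.03, 0, 0.5, -0.025, 0.02, 0.02, 0, 0.5, -0.03, 0.025, 0, 0, 0.5, -0.03, 0.025, 0, 0])

```text
time_s: 22.78
ee_pos: [369.1, 454.9, 241.5]
eef_rot: [-0.573, -0.415, 0.412, 0.574]
contact_force: [-0.3, 1.1, -0.2]
opening: 0.5
```

Emit:
drive_tool(steps=[0.5, -0.03, 0.025, 0, 0, 0.5, -0.03, 0.025, 0, 0, 0.5, -0.025, 0.025, 0, 0, 0.5, -0.025, 0.025, 0, 0, 0.5, -0.01, 0.01, 0, 0, 0.5, 0, 0, 0, 0, 0.5, 0, 0, 0, 0])

```text
time_s: 23.37
ee_pos: [248.9, 563.9, 238.8]
eef_rot: [0.573, 0.415, -0.415, -0.572]
contact_force: [1.7, 0.3, -0.2]
opening: 0.499
```

Run:
```python
from h import *
f=grab('top');cv2.imwrite('pics/end_top.png',f['pixels']);a=f
g=grab('scene')
cv2.imwrite('pics/end_scene.png',cv2.resize(g['pixels'][110:330,110:490],None,fx=2.1,fy=2.1,interpolation=cv2.INTER_CUBIC))
cv2.imwrite('pics/end_topz.png',cv2.resize(f['pixels'][90:290,120:520],None,fx=2,fy=2,interpolation=cv2.INTER_CUBIC))
f0,g0=pickle.load(open('f.pkl','rb'))
for n,(u,v,r) in dict(cup=(342,160,12),jar=(466,132,14)).items():
    A,B=[x['pixels'][v-r:v+r,u-r:u+r].astype(int) for x in(f,f0)];print(n,abs(A-B).mean())
s=sense();print(s['time_s'],s['ee_pos'],s['opening'])
```

```text
cup 1.4068287037037037
jar 2.1985544217687076
23.4667 [250.90837523 562.7542462  238.91493277] 0.5020095925109055
```

View pics/end_scene.png

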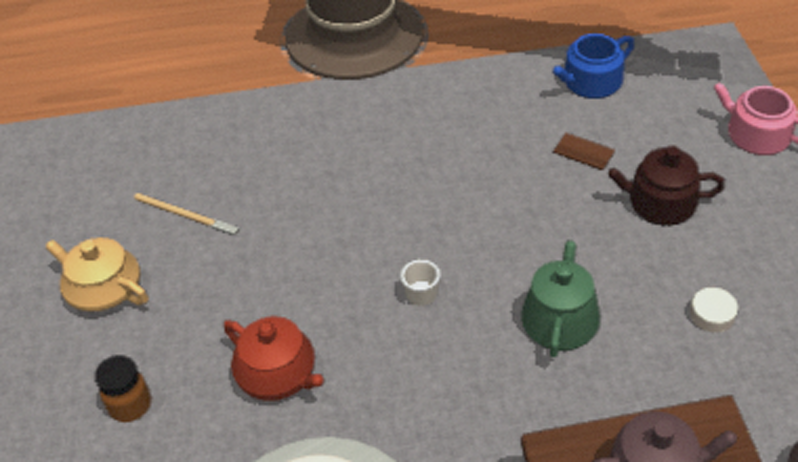

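View pics/end_topz.png

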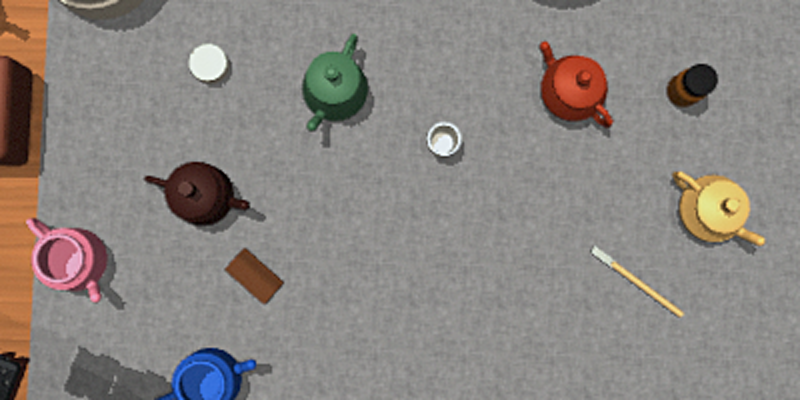

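All four look seated. One overlay will check whether each lid is centred and level before I hand in.

Run:
```python
from h import *
fs=[grab('top'),grab('scene')]
pots={'green':(630,179,70),'red':(635.5,-175.5,62),'brown':(464,373,66),'cream':(461,-384,58)}
R=[]
for f in fs:
  r=[]
  for k,(x,y,h) in pots.items():
    p=proj(f,[[x,y,h]])[0];x0,y0=int(p[0])-16,int(p[1])-16
    im=cv2.resize(cv2.convertScaleAbs(f['pixels'][y0:y0+32,x0:x0+32],alpha=2 if k=='brown' else 1),(200,200),interpolation=cv2.INTER_CUBIC)
    for q in (circ((x,y),38,h+1.5),circ((x,y),10,h+26)):
      cv2.polylines(im,[((proj(f,q)-[x0,y0]+.5)*6.25).round().astype(np.int32)],True,(255,255,0),1)
    r.append(im)
  R.append(np.hstack(r))
cv2.imwrite('pics/chk.png',np.vstack(R))
```

```text
(no output)
```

View pics/chk.png

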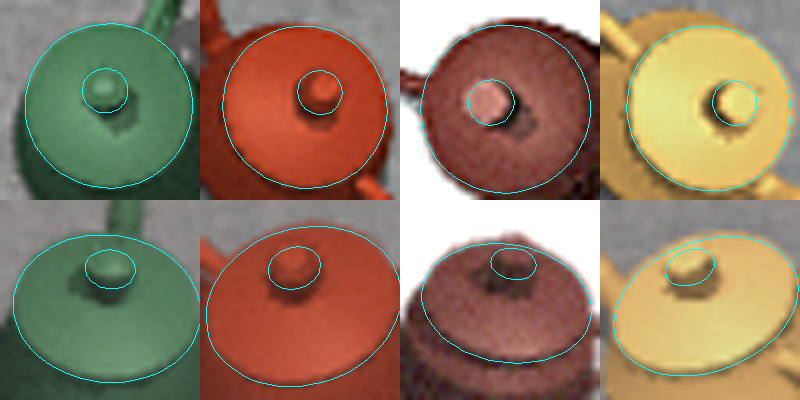

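```bash
python3 -c "
from station import order;print(order.sign_off())"
```

```text
the job is handed in; nothing more can be done
None
```

All four lids are on the teapots of their own colour, and I handed the job in at about 24 s of the 112 s. I picked each lid by its knob, lowered it until the tool felt about 4–7 N of contact, let go, and moved the arm clear.

- **Seating:** In the last pictures, the expected outlines of level, seated lids match all four lids in both camera views. The brown one fits slightly less closely, by a few mm at the knob, which is within the 7 mm play.
- **Surroundings:** The cup and jar show almost no change from the first picture, and the pots are where I first measured them.
- **Failed or disagreed:** One move call was refused for a miscounted list before anything moved. My first estimate of the brown pot's mouth was about 11 mm off, and I corrected it before placing that lid.

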